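Fit the drive pulley and hold back the belt tensioner

TASK

The tester's belt-drive deck is on the bench waiting for its new belt. Slip the plain spacer bush and then the toothed pulley, hub upwards, down the bare upright shaft until each is fully home, then pull the sprung tensioner arm back by its thumb post, away from the belt line, past the last click of its ratchet. Finish while still holding the arm there, clear of the pawl so that your own hold and not the pawl takes the spring, and leave the other things on the bench and deck where they are.

Things in the scene. Friction and masses are not known exactly. Their poses are not given: they have to be found in the camera images.
- deck: fixed belt-drive deck: a grey anodised plate 200 mm (its x) by 300 mm (its y) on four pillars, upper face 78 mm above the bench, motor hanging below; origin on the bench under the plate's centre, z up. In its frame (mm): bare shaft at (45, -110); motor with its small toothed pulley (26 mm across, top 56 mm above the plate) at (45, 90); tensioner pivot at (-30, 60)
- shaft_seat (a point): on the axis of the bare upright steel shaft, at the top of its seating shoulder (24 mm across), 4 mm above the deck plate, so 82 mm above the bench. The shaft is 12 mm across and ends 62 mm above this point, its last 8 mm tapering to 6 mm
- bush: plain steel spacer bush, a tube 26 mm outside, 15 mm bore, 20 mm long, standing on end on the bench (about 55 g); origin at the centre of its lower end, z along its bore. Both ends are alike. Fully home its lower end is at shaft_seat
- pulley: aluminium toothed pulley standing on the bench, hub up (about 140 g): flanged toothed band 55 mm across and 20 mm high, on it a plain hub 30 mm across and 14 mm high (34 mm in all), 15 mm bore right through; origin at the centre of its lower face, z up through the hub. Fully home on the bush its lower face is 20 mm above shaft_seat
- tensioner (a joint): swing of the tensioner arm about its upright pivot, rad: 0 at its inner stop; grows clockwise seen from above, which carries the thumb post towards the deck's -x (near) edge. The spring drives it back towards 0: about 5 N at the post at 0, 10 N at 0.4. The pawl drops behind the three ratchet teeth at about 0.12, 0.25 and 0.38 (the last click); outer stop at 0.54. The arm may start at 0 or caught on one of the first two teeth
- tensioner_pivot (a point): on the tensioner's upright pivot axis, at the deck's upper face (78 mm above the bench); a 92 mm ratchet disc with a 48 mm spring drum sits there
- thumb_post (a point): centre of the top of the arm's thumb post: a plain upright steel pin 12 mm across, its top 142 mm above the bench, free from 22 to 64 mm above the deck plate. 114 mm from the pivot; the 28 mm wide black idler roller stands on the arm 42 mm from it, its bolt head's top 50 mm above the plate
- pawl (a joint): swing of the small sprung pawl that rides on the ratchet disc, rad: 0 when dropped in behind a tooth, up to about 0.12 as a tooth lifts it
- hex_key: bystander: small L-shaped hex key, 80 by 24 mm of 5 mm rod, lying on the deck's far edge; origin at the middle of the long leg's side, at its underside
- screwdriver: bystander: screwdriver 190 mm long lying on the bench; origin under its middle
- grease_jar: bystander: white lidded jar, 48 mm across and 45 mm high; origin under its centre
- cal_weight: bystander: steel calibration weight with a button top, 38 mm across and 64 mm high; origin under its centre
- probe: bystander: aluminium compression probe standing on its 36 mm face, with a 12 mm stem, 58 mm high, solid (no bore); origin under its centre
- sample_cup: bystander: white open sample cup, 60 mm across and 45 mm high; origin under its centre
- caliper: bystander: digital caliper 235 mm long lying flat beyond the deck; origin under its middle

How it is judged:
By the outcome, as a careful person would: the job done as asked, in the order asked, and still so for the second after the job is handed in, while the arm keeps its last pose, push and grip.
It also fails if it takes over 61 s, if anything falls off the work surface, if the arm or the gripper's body presses on something with over 40 N, if the wrist force passes 120 N, or if a joint passes its speed limit or range.

ROBOT

A 6-joint arm with a two-finger parallel gripper is mounted at the origin on the work surface. World frame = base frame: x ahead of the robot, y to its left, z up, the work surface at z = 0. Lengths are in m, angles in rad, forces in N, time in s.
With the tool pointing down it reaches from about 0.35 to 0.725 m from the base axis. Payload 6 kg.
Tool frame: the origin (TCP) lies midway between the tips of the shut fingers; the grasp point (between the pads) lies 19 mm behind it; z points along the fingers, y is the line along which they close (so a half turn about z gives the same grasp; the last joint's range is limited). The gripper opens to 85 mm and grips with 20 to 120 N. Pads are 22 mm wide; open, the fingers measure 114 mm over their backs; the gripper's body (76 mm by 85 mm) begins 54 mm behind the grasp point. The pads swing forward as they close: fully open they stand 13 mm farther back than shut.
Start: joints at [-0.965, 0.04, 0.085, 0, -1.615, -0.334], TCP at [0.161, -0.578, 0.231] pointing down, gripper open.
Joint ranges: [-2.56, 2.56], [-1.29, 2.01], [-1.08, 1.49], [-3.29, 1.98], [-2.81, -0.18], [-2.99, 2.99]. Speed limits (rad/s): [2.57, 2.57, 3.01, 3.14, 3.14, 3.14].

INTERFACE

Orientations are given as a unit quaternion [w, x, y, z].
In Python, from station import ctrl gives the robot as it stands. The module is installed in compiled form; this text tells all that it offers.
- The arm moves only by the tool drive_tool, never from a script. Its argument "deltas" is one flat list of numbers, 6 for each row, row after row: the shift along the tool's x, y, z as a fraction of full scale, then the turn, a rotation vector about the tool's x, y, z as a fraction of full scale. A call has 1 to 12 rows; each row shifts and turns the commanded pose from where the row before left it, along the tool's axes as they then stand; what a row does not reach is not made up. Full scale, the value 1, is 5 cm for a shift and 0.08 rad for a turn. A row lasts 1/10 s, in which the tool goes at most 50 mm and 8.59 degrees, less where a joint would pass 70% of its speed; a pose out of reach is approached as far as the arm can. A call with a number of a shift or a turn outside -1 to 1 is refused whole. A call with a gripper value outside its range is refused whole. "jaw" is the opening, from -1 (shut) to 1 (fully open), set as the call begins (left out, the last holds). The fingers move at their own pace and stop on an object; "newtons" is the grip in N (left out, the last holds). Time passes only in rows, so rows that do not move let the fingers close. It gives the time, the measured TCP pose, the force, the opening and the grip force at its end, in the units of the state.
- ctrl.state(): the state, without advancing time (a new reading comes with each control period).
- ctrl.read_camera(name): name is "scene" or "top"; returns (picture, depth): 420x560x3 uint8, red, green, blue; 420x560 float32, m along the optical axis (not along the pixel's ray), 0 where there is no reading.
- ctrl.camera_info(name): a dict with "fx", "fy", "cx", "cy" (pixels), "R" (3x3) and "t" (3): a world point X has camera coordinates R X + t. Camera axes: x right, y down, z forward; pixel columns grow to the right and rows downward; lengths in m; the calibration is good to about 2 mm. A picture is of the moment at which its call begins. camera_info takes no time and is no camera call.
- ctrl.finish_job(): hands the job in; it is judged then, once.
Trained networks look in the newest picture that a camera, given by its name, has taken for a name from the list of things; names that differ only in an ending like _2 or _b are one class to them, and where a whole thing is asked for, a point or a joint stands for the part that bears it (a point fixed in the world has none). Each returns a list of dicts, best first, with "p" (0 to 1); they miss things now and then, are a little off and sometimes report something else, mostly with a low value. They report only what shows in the picture. A call takes as long as a camera call.
- ctrl.regions_of(query, camera): "region" (420x560 bool, what is visible of it) and "extent" ([left, top, width, height] in pixels, round what is visible of it).
The state is a dict: "time": time; "qpos": joint angles; "qd": joint speeds; "joint_efforts": joint torques, N m; "ee_pos": TCP position; "ee_rot": TCP orientation; "ft_force": force on the tool from outside, world axes, zero at the start; "torque": the same for the moment, N m; "opening": opening from 0.0 (shut) to 1.0 (fully open); "finger_force": force on a finger pad.
Only numpy, scipy, OpenCV 4.12 (cv2) and the standard library are available. Lean on these libraries where they do the work, as an engineer would, in place of code of your own. Each camera call takes 0.05 s, during which the arm holds its last target. There are 200 camera calls.

## Working session

There is one attempt and no reset: what is moved stays moved. The work goes in short steps, Python scripts to look and compute and a tool call to move; the robot and the scene stay as the last step left them, time stands still between calls to the robot, and variables do not carry over. Pictures are saved under pics/ and viewed, at most 10 in all, crops included, and the job is handed in when it is done.

Besides the shell and the picture viewer there is one more tool, called as name(argument=value, ...) on one line, values as JSON. drive_tool: Moves the arm, as the interface text tells. Its arguments: {"type":"object","properties":{"deltas":{"type":"array"},"jaw":{"type":"number"},"newtons":{"type":"number"}},"required":["deltas"]}

```bash
mkdir -p pics
cat > h.py <<'E'
from station import ctrl
import numpy as np, cv2
def pts(cam,d):
    i=ctrl.camera_info(cam);v,u=np.mgrid[0:420,0:560]
    P=np.stack([(u-i['cx'])/i['fx']*d,(v-i['cy'])/i['fy']*d,d],-1)
    return (P-np.array(i['t']))@np.array(i['R'])
def proj(cam,X):
    i=ctrl.camera_info(cam);c=np.array(i['R'])@np.array(X)+i['t']
    return c[0]/c[2]*i['fx']+i['cx'],c[1]/c[2]*i['fy']+i['cy']
E
python3 - <<'E'
from h import *
np.set_printoptions(precision=4,suppress=True)
s=ctrl.state();print(s)
for c in ['top','scene']:
    p,d=ctrl.read_camera(c);cv2.imwrite(f'pics/{c}0.png',p[:,:,::-1]);np.save(f'{c}0.npy',d)
    i=ctrl.camera_info(c);print(c,i['fx'],-np.array(i['R']).T@i['t'],np.array(i['R'])[2])
    W=pts(c,d)
    for n in ['deck','bush','pulley','thumb_post','tensioner','grease_jar','cal_weight','probe','sample_cup','screwdriver','hex_key','pawl']:
        for r in ctrl.regions_of(n,c)[:2]:
            m=r['region']&(d>0);w=W[m]
            if len(w)==0: continue
            zt=np.percentile(w[:,2],97);t=w[w[:,2]>zt-.006]
            print(n,round(r['p'],2),r['extent'],'zt',round(zt,4),'topmid',(t[:,:2].min(0)+t[:,:2].max(0))/2,'mean',t[:,:2].mean(0),'ext',np.ptp(t[:,:2],axis=0))
E
```

```text
{'time': 0.0, 'qpos': array([-0.9653,  0.0408,  0.0838, -0.0005, -1.6155, -0.3337]), 'qd': array([ 0.0009,  0.0009, -0.0006, -0.0012, -0.0005,  0.0007]), 'joint_efforts': array([  0.0033, -36.821 ,  34.7414,   6.9322,  -0.0055,  -0.    ]), 'ee_pos': array([ 0.1611, -0.5776,  0.2303]), 'ee_rot': array([-0.0002, -0.1355,  0.9908,  0.0009]), 'ft_force': array([ 0.3334, -0.2171, -0.2096]), 'torque': array([0.0597, 0.0071, 0.0021]), 'finger_force': 0.0, 'opening': 0.9993101307319542}
top 387.3908591444431 [ 0.3857 -0.1046  0.9541] [ 0.2008  0.0211 -0.9794]
deck 0.82 [139.7, 130.0, 145.8, 110.2] zt 0.1181 topmid [0.6107 0.069 ] mean [0.5978 0.1106] ext [0.1131 0.2163]
bush 0.67 [421.8, 231.8, 15.3, 16.1] zt 0.0588 topmid [ 0.5113 -0.4438] mean [ 0.5111 -0.4441] ext [0.0098 0.0089]
bush 0.48 [374.3, 188.6, 8.2, 7.8] zt 0.0226 topmid [ 0.6169 -0.3163] mean [ 0.6183 -0.3164] ext [0.0188 0.018 ]
pulley 0.57 [320.5, 242.2, 23.9, 26.1] zt 0.0363 topmid [ 0.452  -0.2159] mean [ 0.452 -0.215] ext [0.0289 0.0284]
thumb_post 0.87 [160.5, 169.6, 74.4, 38.6] zt 0.1283 topmid [0.587  0.0885] mean [0.58
[... 2808 characters left out ...]
l_weight 0.54 [261.1, 187.5, 25.6, 28.3] zt 0.0341 topmid [ 0.452  -0.2144] mean [ 0.4525 -0.2136] ext [0.0314 0.033 ]
probe 0.73 [178.6, 159.5, 14.8, 26.3] zt 0.057 topmid [ 0.513  -0.4427] mean [ 0.5131 -0.4426] ext [0.0125 0.0111]
sample_cup 0.64 [164.1, 263.5, 24.8, 28.4] zt 0.0452 topmid [ 0.7445 -0.228 ] mean [ 0.7457 -0.2266] ext [0.0583 0.0592]
screwdriver 0.78 [249.2, 148.3, 74.7, 12.0] zt 0.0254 topmid [ 0.2734 -0.2519] mean [ 0.2731 -0.2519] ext [0.0666 0.0776]
hex_key 0.47 [295.4, 298.9, 43.2, 26.6] zt 0.0848 topmid [0.6777 0.0554] mean [0.6821 0.0644] ext [0.0235 0.0795]
pawl 0.64 [422.0, 294.4, 8.3, 12.9] zt 0.0979 topmid [0.5534 0.1966] mean [0.5524 0.1986] ext [0.0295 0.0114]
```

Run:
```python
from h import *
np.set_printoptions(precision=4,suppress=True)
for c in ['top','scene']:
    d=np.load(c+'0.npy');W=pts(c,d)
    m=(d>0)&(W[...,2]>.098)&(W[...,0]>.4)&(W[...,0]<.8)&(W[...,1]>-.15)&(W[...,1]<.35)
    n,l,st,ce=cv2.connectedComponentsWithStats(m.astype(np.uint8))
    for k in range(1,n):
        if st[k,4]<3: continue
        w=W[l==k];t=w[w[:,2]>w[:,2].max()-.005]
        print(c,st[k],'z',w[:,2].min(),w[:,2].max(),'top',(t.min(0)+t.max(0))/2,np.ptp(t,axis=0)[:2],'all',(w.min(0)+w.max(0))/2)
    m=(d>0)&(abs(W[...,2]-.079)<.004)&(W[...,0]>.4)&(W[...,1]>-.15)&(W[...,1]<.4)
    w=W[m][:,:2].astype(np.float32);print(cv2.minAreaRect(w),cv2.boxPoints(cv2.minAreaRect(w)))
    im=cv2.imread(f'pics/{c}0.png');cr=im[110:250,130:300] if c=='top' else im[190:410,250:460]
    cv2.imwrite(f'pics/{c}c.png',cv2.resize(cr,None,fx=2.7 if c=='scene' else 4,fy=2.7 if c=='scene' else 4))
```

```text
top [170 145  14  13 134] z 0.1002495230266586 0.14230112962847596 top [0.6565 0.163  0.1398] [0.0065 0.011 ] all [0.6548 0.1645 0.1213]
top [259 166   6  10  47] z 0.09890168875124657 0.1464713695476134 top [ 0.6226 -0.0339  0.144 ] [0.0044 0.0088] all [ 0.6228 -0.0334  0.1227]
top [177 169   4   2   4] z 0.09839519856427041 0.09980853802644568 top [0.6166 0.1585 0.0991] [0.0028 0.0067] all [0.6166 0.1585 0.0991]
top [181 168   3   5   5] z 0.09803717671088784 0.10155511093483464 top [0.6164 0.1506 0.0998] [0.0097 0.0034] all [0.6164 0.1506 0.0998]
top [187 169   2   3   3] z 0.09815720966766568 0.0989187838927647 top [0.6173 0.1382 0.0985] [0.0051 0.002 ] all [0.6173 0.1382 0.0985]
top [190 170   2   2   3] z 0.09817329239191006 0.099407549681259 top [0.6167 0.1309 0.0988] [0.0026 0.0029] all [0.6167 0.1309 0.0988]
top [195 173   3   4   6] z 0.09853600682899967 0.0993443149493601 top [0.6082 0.1168 0.0989] [0.0069 0.0053] all [0.6082 0.1168 0.0989]
top [206 173  16  14 151] z 0.09822628920794775 0.13180427030774405 top [0.597  0.0701 0.1293] [0.0156 0.0133] all [0.5964 0.0736 0.11
[... 3956 characters left out ...]
73417359 0.12251789635893434 top [0.5776 0.1476 0.12  ] [0.0145 0.0132] all [0.5725 0.148  0.1103]
scene [423 287   7   7  32] z 0.09805496480583402 0.10180220603819193 top [0.5355 0.1924 0.0999] [0.0134 0.0107] all [0.5355 0.1924 0.0999]
scene [400 308   3   3   3] z 0.09808472759120394 0.09899173722053686 top [0.5973 0.1761 0.0985] [0.005 0.001] all [0.5973 0.1761 0.0985]
scene [371 314  18  22 291] z 0.09972368585115626 0.14201936662327652 top [0.656  0.165  0.1395] [0.0067 0.0072] all [0.657  0.1651 0.1209]
((0.5971910953521729, 0.08365614712238312), (0.30133992433547974, 0.20224668085575104), 80.52049255371094) [[ 0.4726 -0.0483]
 [ 0.6721 -0.0816]
 [ 0.7217  0.2156]
 [ 0.5223  0.2489]]
```

View pics/scenec.png

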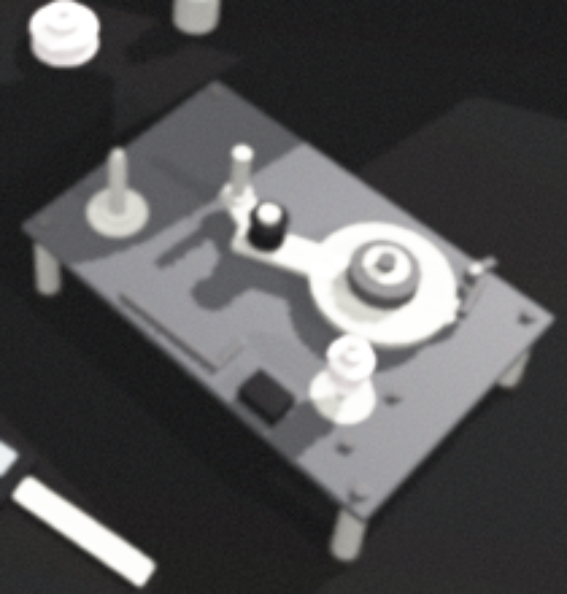

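View pics/top0.png

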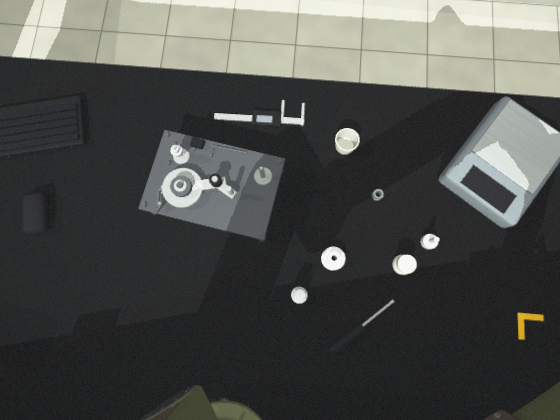

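Deck centre is about (0.597, 0.083) with yaw −9.4°. The shaft is at (0.6235, −0.0327), the pivot at (0.5775, 0.1473) and the thumb post at (0.5733, 0.0335). In the top picture the bush is at px (378,194), the pulley at (333,258) and the post at (230,191). The scene crop confirms the bare shaft, the post beside the roller, and the pulley hub up. I'll go above the bush first.

drive_tool(deltas=[-0.85,0.22,0.1,0,0,0,-0.85,0.22,0.1,0,0,0,-0.85,0.22,0.1,0,0,0,-0.85,0.22,0.1,0,0,0,-0.85,0.22,0.1,0,0,0,-0.85,0.22,0.1,0,0,0,-0.85,0.22,0.1,0,0,0,-0.85,0.22,0.2,0,0,0,-0.85,0.22,0.3,0,0,0,-0.85,0.22,0.3,0,0,0,-0.85,0.22,0.4,0,0,0,-0.85,0.22,0.4,0,0,0], jaw=0.2, newtons=40)

```text
time: 2.5
ee_pos: [0.6185, -0.3128, 0.1158]
ee_rot: [0.0, -0.136, 0.991, -0.0]
ft_force: [0.0, -0.8, -0.0]
opening: 0.602
finger_force: 0.0
```

```bash
cat >> h.py <<'E'
from scipy.spatial.transform import Rotation as Ro
def plan(x,y,z,yaw=None):
    s=ctrl.state();q=s['ee_rot'];M=Ro.from_quat([q[1],q[2],q[3],q[0]]).as_matrix()
    a=np.degrees(np.arctan2(M[1,1],M[0,1]))
    d=M.T@(np.array([x,y,z])-s['ee_pos'])/.05
    print('t',round(s['time'],2),'pos',s['ee_pos'].round(4),'yaw_y',a.round(1),'zax',M[:,2].round(3),'open',round(s['opening'],3),'F',s['ft_force'].round(1),'grip',s['finger_force'],'q6',s['qpos'][5].round(2))
    print('rows total',d.round(2), 'turn z', None if yaw is None else np.round(-np.radians((yaw-a+180)%360-180)/.08,2))
E
python3 -c "
from h import *
plan(.618,-.3155,.004)
for c in ['scene','top']:
    p,d=ctrl.read_camera(c);W=pts(c,d)
    for r in ctrl.regions_of('bush',c)[:2]:
        w=W[r['region']&(d>0)];t=w[abs(w[:,2]-.0205)<.006]
        if len(t):print(c,r['p'],r['extent'],(t.min(0)+t.max(0))/2,np.ptp(t,axis=0))
"
```

```text
t 2.5 pos [ 0.6185 -0.3128  0.1158] yaw_y 105.6 zax [ 0.001 -0.    -1.   ] open 0.602 F [ 0.  -0.8 -0. ] grip 0.0 q6 -1.12
rows total [ 0.03 -0.05  2.24] turn z None
scene 0.52 [184.4, 215.4, 14.2, 16.9] [ 0.61922971 -0.31470854  0.01853169] [0.02566172 0.02494628 0.00783808]
top 0.5 [374.0, 191.2, 10.8, 7.7] [ 0.61719378 -0.31555581  0.01990311] [0.02335798 0.02294657 0.00815174]
```

drive_tool(deltas=[0.03,-0.05,0.5,0,0,0,0,0,0.5,0,0,0,0,0,0.5,0,0,0,0,0,0.4,0,0,0,0,0,0.2,0,0,0,0,0,0.14,0,0,0,0,0,0,0,0,0])

```text
time: 3.4
ee_pos: [0.6159, -0.3171, 0.0046]
ee_rot: [0.0, -0.135, 0.991, -0.0]
ft_force: [-0.4, -0.7, -0.5]
opening: 0.597
finger_force: 0.0
```

drive_tool(deltas=[0,0,0,0,0,0,0,0,0,0,0,0,0,0,0,0,0,0,0,0,0,0,0,0,0,0,0,0,0,0,0,0,0,0,0,0,0,0,0,0,0,0], jaw=-1, newtons=40)

```text
time: 4.1
ee_pos: [0.617, -0.3171, 0.0061]
ee_rot: [0.001, -0.136, 0.991, -0.001]
ft_force: [0.1, 0.7, 6.2]
opening: 0.281
finger_force: 39.7
```

```bash
python3 -c "
from h import *
plan(.6235,-.0327,.18)
"
```

```text
t 4.1 pos [ 0.617  -0.3171  0.0061] yaw_y 105.6 zax [ 0.002 -0.001 -1.   ] open 0.281 F [0.1 0.7 6.2] grip 39.66522563248873 q6 -1.11
rows total [-1.66  5.44 -3.48] turn z None
```

drive_tool(deltas=[0,0,-0.4,0,0,0,0,0,-0.8,0,0,0,0,0.1,-0.9,0,0,0,-0.1,0.4,-0.8,0,0,0,-0.2,0.7,-0.5,0,0,0,-0.3,0.8,0,0,0,0,-0.3,0.8,0,0,0,0,-0.3,0.8,0,0,0,0,-0.2,0.8,0,0,0,0,-0.2,0.7,0,0,0,0,0,0.3,0,0,0,0,0,0,0,0,0,0])

```text
time: 5.3
ee_pos: [0.6204, -0.0331, 0.1741]
ee_rot: [-0.0, -0.137, 0.991, 0.0]
ft_force: [-0.0, 0.3, -0.0]
opening: 0.28
finger_force: 39.4
```

```bash
python3 - <<'E'
from h import *
np.set_printoptions(precision=4,suppress=True)
plan(.622,-.033,.165)
for c in ['scene','top']:
    p,d=ctrl.read_camera(c);W=pts(c,d);np.save(c+'1.npy',d)
    u,v=map(int,proj(c,[.6235,-.0327,.15]));print(c,u,v)
    cr=p[v-45:v+45,u-60:u+60,::-1];cv2.imwrite(f'pics/{c}1.png',cv2.resize(cr,None,fx=5,fy=5,interpolation=cv2.INTER_CUBIC))
    for r in ctrl.regions_of('bush',c)[:3]:
        w=W[r['region']&(d>0)]
        if len(w): print(c,round(r['p'],2),r['extent'],w.min(0),w.max(0))
E
cd pics; python3 -c "
import cv2,numpy as np
cv2.imwrite('pair1.png',cv2.resize(np.hstack([cv2.imread('scene1.png'),cv2.imread('top1.png')]),(800,300)))"
```

```text
t 5.3 pos [ 0.6204 -0.0331  0.1741] yaw_y 105.7 zax [-0.     0.001 -1.   ] open 0.28 F [-0.   0.3 -0. ] grip 39.38359681516886 q6 -1.56
rows total [-0.03 -0.01  0.18] turn z None
scene 293 243
scene 0.7 [289.1, 225.7, 7.5, 12.7] [ 0.6119 -0.0412  0.1676] [ 0.6345 -0.0192  0.1897]
top 260 166
```

View pics/pair1.png

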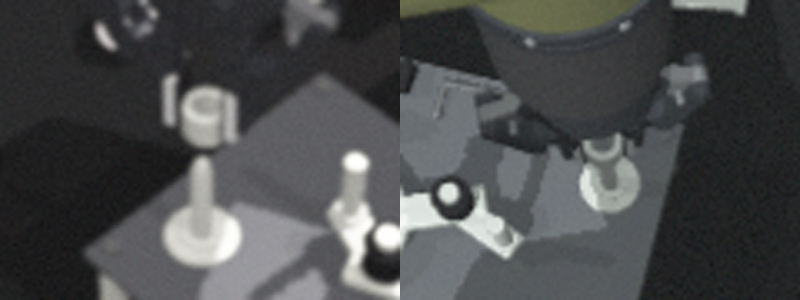

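The scene crop shows the bush held upright between the fingers, just above the shaft tip. In the top crop it shows at about (603,148), roughly over the shaft. I'll fit both cylinders from the scene depth for the fine offset.

Run:
```python
from h import *
from scipy.optimize import least_squares
r=ctrl.regions_of('bush','scene')[0]
d=np.load('scene1.npy');W=pts('scene',d)
def fit(w,R):
    f=least_squares(lambda c:np.hypot(w[:,0]-c[0],w[:,1]-c[1])-R,w[:,:2].mean(0)-[.005,.003],loss='soft_l1',f_scale=.001)
    return f.x.round(4),len(w),np.abs(f.fun).mean().round(5)
w=W[r['region']&(d>0)];h=np.array([.4,.25])
side=w[(w[:,2]<.185)];side=side[((side[:,:2]-side[:,:2].mean(0))@h)>-.003]
print('bush',fit(side,.013), 'top ring', (w[w[:,2]>.184].min(0)+w[w[:,2]>.184].max(0))/2)
s=W[(d>0)&(abs(W[...,2]-.115)<.015)&(np.hypot(W[...,0]-.6235,W[...,1]+.032)<.012)]
print('shaft',fit(s,.006))
t=W[(d>0)&(abs(W[...,2]-.12)<.018)&(np.hypot(W[...,0]-.5735,W[...,1]-.0335)<.012)]
print('post',fit(t,.006))
```

```text
bush (array([ 0.6201, -0.0315]), 52, np.float64(0.00092)) top ring [ 0.62322241 -0.03104302  0.18693842]
shaft (array([ 0.623 , -0.0326]), 62, np.float64(0.00072))
post (array([0.5724, 0.0335]), 79, np.float64(0.00056))
```

drive_tool(deltas=[-0.03,-0.015,0.2,0,0,0,0,0,0.2,0,0,0,0,0,0.1,0,0,0,0,0,0.1,0,0,0,0,0,0.1,0,0,0,0,0,0.1,0,0,0])

```text
time: 6.15
ee_pos: [0.6224, -0.0354, 0.134]
ee_rot: [0.0, -0.136, 0.991, 0.0]
ft_force: [-0.2, 0.4, -0.6]
opening: 0.285
finger_force: 39.4
```

```bash
python3 -c "
from h import *
plan(.622,-.0333,.088);print(ctrl.state()['torque'].round(2))
"
```

```text
t 6.15 pos [ 0.6224 -0.0354  0.134 ] yaw_y 105.6 zax [ 0.  0. -1.] open 0.285 F [-0.2  0.4 -0.6] grip 39.38983015716076 q6 -1.56
rows total [-0.    0.04  0.92] turn z None
[-0.02  0.02 -0.05]
```

drive_tool(deltas=[0,0.04,0,0,0,0,0,0,0.1,0,0,0,0,0,0.2,0,0,0,0,0,0.2,0,0,0,0,0,0.15,0,0,0])

```text
time: 6.65
ee_pos: [0.6215, -0.0335, 0.1003]
ee_rot: [-0.001, -0.135, 0.991, 0.0]
ft_force: [-0.2, -0.8, 0.0]
opening: 0.282
finger_force: 39.5
```

```bash
python3 -c "
from h import *
plan(.622,-.0333,.088);print(ctrl.state()['torque'].round(2))
"
```

```text
t 6.65 pos [ 0.6215 -0.0335  0.1003] yaw_y 105.6 zax [-0.001  0.    -1.   ] open 0.282 F [-0.2 -0.8  0. ] grip 39.456358551979065 q6 -1.57
rows total [-0.01  0.    0.25] turn z None
[-0.06 -0.06  0.06]
```

drive_tool(deltas=[0,0,0.1,0,0,0,0,0,0.06,0,0,0,0,0,0.04,0,0,0,0,0,0.04,0,0,0,0,0,0,0,0,0])

```text
time: 7.15
ee_pos: [0.6218, -0.0335, 0.0897]
ee_rot: [-0.0, -0.136, 0.991, 0.0]
ft_force: [0.1, 0.2, -2.1]
opening: 0.281
finger_force: 39.4
```

drive_tool(deltas=[0,0,0.03,0,0,0,0,0,0,0,0,0,0,0,0,0,0,0])

```text
time: 7.45
ee_pos: [0.6219, -0.0335, 0.0884]
ee_rot: [0.0, -0.135, 0.991, 0.0]
ft_force: [-0.6, 0.3, 0.1]
opening: 0.282
finger_force: 39.4
```

drive_tool(deltas=[0,0,0,0,0,0,0,0,0,0,0,0,0,0,0,0,0,0,0,0,0,0,0,0,0,0,-0.5,0,0,0,0,0,-0.8,0,0,0,0,0,-0.8,0,0,0,0,0,-0.2,0,0,0], jaw=0.2)

```text
time: 8.25
ee_pos: [0.6236, -0.0339, 0.2096]
ee_rot: [0.004, -0.135, 0.991, -0.001]
ft_force: [0.4, -0.2, 0.7]
opening: 0.602
finger_force: 0.0
```

```bash
python3 -c "
from h import *
plan(.452,-.215,.12)
"
```

```text
t 8.25 pos [ 0.6236 -0.0339  0.2096] yaw_y 105.6 zax [ 0.009  0.    -1.   ] open 0.602 F [ 0.4 -0.2  0.7] grip 0.0 q6 -1.57
rows total [ 4.29 -2.56  1.76] turn z None
```

drive_tool(deltas=[0.4,-0.2,0,0,0,0,0.6,-0.36,0,0,0,0,0.6,-0.36,0,0,0,0,0.6,-0.36,0.2,0,0,0,0.6,-0.36,0.4,0,0,0,0.6,-0.36,0.4,0,0,0,0.6,-0.36,0.4,0,0,0,0.3,-0.2,0.3,0,0,0,0,0,0,0,0,0])

```text
time: 9.15
ee_pos: [0.4467, -0.2155, 0.116]
ee_rot: [-0.002, -0.134, 0.991, 0.001]
ft_force: [0.2, 0.3, 0.0]
opening: 0.601
finger_force: 0.0
```

Run:
```python
from h import *
np.set_printoptions(precision=4,suppress=True)
plan(.4525,-.215,.026)
p,d=ctrl.read_camera('scene');W=pts('scene',d)
w=W[(d>0)&(np.hypot(W[...,0]-.6235,W[...,1]+.032)<.017)]
print('bush home? ',np.histogram(w[:,2],np.arange(.078,.15,.004)))
r=ctrl.regions_of('pulley','scene')
for q in r[:2]:
    w=W[q['region']&(d>0)];t=w[abs(w[:,2]-.034)<.005]
    if len(t):print(q['p'],(t.min(0)+t.max(0))/2,np.ptp(t,axis=0))
u,v=map(int,proj('scene',[.6235,-.0327,.11]))
cv2.imwrite('pics/s2.png',cv2.resize(p[v-45:v+45,u-60:u+60,::-1],None,fx=5,fy=5))
```

```text
t 9.15 pos [ 0.4467 -0.2155  0.116 ] yaw_y 105.4 zax [-0.003  0.001 -1.   ] open 0.601 F [0.2 0.3 0. ] grip 0.0 q6 -1.26
rows total [-0.12 -0.03  1.8 ] turn z None
bush home?  (array([66, 21, 13, 20, 18, 51, 34,  8, 10,  9,  8,  8,  4, 13,  9, 14, 11]), array([0.078, 0.082, 0.086, 0.09 , 0.094, 0.098, 0.102, 0.106, 0.11 ,
       0.114, 0.118, 0.122, 0.126, 0.13 , 0.134, 0.138, 0.142, 0.146]))
0.8 [ 0.4519 -0.214   0.0324] [0.0317 0.0304 0.0067]
```

View pics/s2.png

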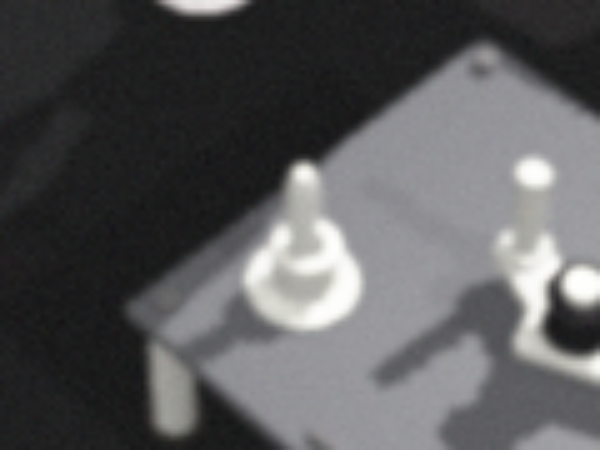

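The bush is seated with its top at about z = 0.102 on the shoulder. The crop shows it around the shaft at about (303,255). Next, down onto the pulley hub.

drive_tool(deltas=[-0.12,-0.02,0.3,0,0,0,0,0,0.4,0,0,0,0,0,0.4,0,0,0,0,0,0.3,0,0,0,0,0,0.2,0,0,0,0,0,0.12,0,0,0,0,0,0,0,0,0], jaw=0)

```text
time: 9.95
ee_pos: [0.4552, -0.2137, 0.032]
ee_rot: [-0.0, -0.136, 0.991, 0.0]
ft_force: [1.0, -0.6, -0.3]
opening: 0.505
finger_force: 0.0
```

drive_tool(deltas=[0,0,0,0,0,0,0,0,0,0,0,0,0,0,0,0,0,0,0,0,0,0,0,0,0,0,0,0,0,0,0,0,0,0,0,0], jaw=-1, newtons=60)

```text
time: 10.55
ee_pos: [0.4563, -0.2141, 0.0341]
ee_rot: [0.001, -0.136, 0.991, -0.001]
ft_force: [-0.3, 2.2, 7.2]
opening: -0.001
finger_force: 3.1
```

Run:
```python
from h import *
plan(.623,-.033,.21)
```

```text
t 10.55 pos [ 0.4563 -0.2141  0.0341] yaw_y 105.6 zax [ 0.003 -0.001 -1.   ] open -0.001 F [-0.3  2.2  7.2] grip 3.137748190347338 q6 -1.26
rows total [-4.19  2.59 -3.51] turn z None
```

The jaws shut on top of the hub, so at this width the tips stand farther back than I assumed. I'll reopen, recheck the pulley and go lower.

drive_tool(deltas=[0,0,-0.4,0,0,0,0,0,-0.4,0,0,0,0,0,0,0,0,0,0,0,0,0,0,0], jaw=0.1)

```text
time: 10.95
ee_pos: [0.4553, -0.2138, 0.0725]
ee_rot: [0.0, -0.135, 0.991, 0.0]
ft_force: [-0.7, 0.0, 0.3]
opening: 0.548
finger_force: 0.0
```

Run:
```python
from h import *
np.set_printoptions(precision=4,suppress=True)
p,d=ctrl.read_camera('scene');W=pts('scene',d)
for q in ctrl.regions_of('pulley','scene')[:2]:
    w=W[q['region']&(d>0)];t=w[abs(w[:,2]-.034)<.005]
    if len(t):print(q['p'],(t.min(0)+t.max(0))/2,np.ptp(t,axis=0))
plan(.452,-.2145,.020)
```

```text
0.65 [ 0.4535 -0.214   0.0327] [0.0297 0.0307 0.0068]
t 11.05 pos [ 0.4546 -0.2137  0.0714] yaw_y 105.6 zax [-0.001  0.001 -1.   ] open 0.553 F [ 0.2  0.4 -0.3] grip 0.0 q6 -1.26
rows total [ 0.05 -0.    1.03] turn z None
```

drive_tool(deltas=[0.04,0,0.3,0,0,0,0,0,0.3,0,0,0,0,0,0.25,0,0,0,0,0,0.15,0,0,0,0,0,0,0,0,0,0,0,0,0,0,0], jaw=0)

```text
time: 11.65
ee_pos: [0.4533, -0.2145, 0.0223]
ee_rot: [-0.0, -0.136, 0.991, -0.0]
ft_force: [0.4, -0.9, -0.2]
opening: 0.505
finger_force: 0.0
```

drive_tool(deltas=[0,0,0,0,0,0,0,0,0,0,0,0,0,0,0,0,0,0,0,0,0,0,0,0,0,0,0,0,0,0,0,0,0,0,0,0], jaw=-1, newtons=60)

```text
time: 12.25
ee_pos: [0.4539, -0.2146, 0.0235]
ee_rot: [0.001, -0.136, 0.991, -0.0]
ft_force: [-1.2, -0.1, 5.9]
opening: 0.318
finger_force: 59.0
```

Run:
```python
from h import *
plan(.623,-.033,.21)
```

```text
t 12.25 pos [ 0.4539 -0.2146  0.0235] yaw_y 105.6 zax [ 0.002 -0.001 -1.   ] open 0.318 F [-1.2 -0.1  5.9] grip 59.0137592330575 q6 -1.26
rows total [-4.24  2.59 -3.73] turn z None
```

drive_tool(deltas=[0,0,-0.3,0,0,0,0,0,-0.6,0,0,0,0,0,-0.8,0,0,0,-0.3,0.2,-0.8,0,0,0,-0.5,0.3,-0.6,0,0,0,-0.6,0.36,-0.4,0,0,0,-0.6,0.36,0,0,0,0,-0.6,0.36,0,0,0,0,-0.6,0.36,0,0,0,0,-0.6,0.36,0,0,0,0,-0.4,0.29,0,0,0,0,0,0,0,0,0,0])

```text
time: 13.45
ee_pos: [0.6216, -0.0307, 0.195]
ee_rot: [-0.001, -0.137, 0.991, 0.0]
ft_force: [-0.0, -0.6, -1.3]
opening: 0.319
finger_force: 59.3
```

Run:
```python
from h import *
from scipy.optimize import least_squares
np.set_printoptions(precision=4,suppress=True)
plan(.6243,-.033,.185)
p,d=ctrl.read_camera('scene');W=pts('scene',d)
for q in ctrl.regions_of('pulley','scene')[:2]:
    w=W[q['region']&(d>0)];print(q['p'],q['extent'],w.min(0),w.max(0))
zb=ctrl.state()['ee_pos'][2]-.0235
w=W[(d>0)&(W[...,2]>zb+.002)&(W[...,2]<zb+.018)&(np.hypot(W[...,0]-.6235,W[...,1]+.032)<.034)]
f=least_squares(lambda c:np.hypot(w[:,0]-c[0],w[:,1]-c[1])-.0272,[.623,-.033],loss='soft_l1',f_scale=.001)
print('pulley',f.x,len(w),np.abs(f.fun).mean())
s=W[(d>0)&(abs(W[...,2]-.122)<.012)&(np.hypot(W[...,0]-.6235,W[...,1]+.032)<.012)]
f=least_squares(lambda c:np.hypot(s[:,0]-c[0],s[:,1]-c[1])-.006,[.62,-.035],loss='soft_l1',f_scale=.001);print('shaft',f.x,len(s))
u,v=map(int,proj('scene',[.6235,-.0327,.14]))
cv2.imwrite('pics/s3.png',cv2.resize(p[v-45:v+45,u-60:u+60,::-1],None,fx=5,fy=5))
```

```text
t 13.45 pos [ 0.6216 -0.0307  0.195 ] yaw_y 105.7 zax [-0.003  0.001 -1.   ] open 0.319 F [-0.  -0.6 -1.3] grip 59.28938549011946 q6 -1.57
rows total [-0.04 -0.06  0.2 ] turn z None
0.68 [281.3, 215.0, 30.9, 34.0] [ 0.4554 -0.1584  0.0015] [ 0.6458 -0.003   0.2324]
pulley [ 0.6153 -0.0318] 196 0.0020785048492059817
shaft [ 0.6308 -0.0252] 51
```

View pics/s3.png

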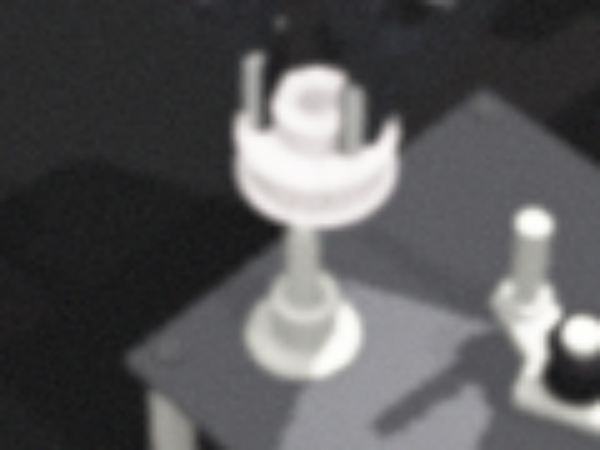

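The picture shows the pulley level at about (316,165) and the shaft at column 303. That is about 4 mm off, which matches the TCP reading. I'll correct and check the columns again.

drive_tool(deltas=[-0.05,-0.06,0.1,0,0,0,0,0,0,0,0,0,0,0,0,0,0,0])

```text
time: 13.85
ee_pos: [0.6236, -0.0362, 0.1921]
ee_rot: [-0.0, -0.135, 0.991, 0.0]
ft_force: [-0.8, 0.5, -0.7]
opening: 0.318
finger_force: 59.3
```

Run:
```python
from h import *
np.set_printoptions(precision=4,suppress=True)
plan(.6243,-.033,.185)
p,d=ctrl.read_camera('scene')
g=p.astype(int).sum(2)
for z,n in [(.19,'hub'),(.173,'band'),(.135,'shaft'),(.12,'shaft'),(.095,'bush')]:
    u,v=proj('scene',[.6235,-.0327,z]);v=int(round(v));u0=int(u)
    print(n,z,round(u,1),v,g[v,u0-22:u0+23])
```

```text
t 13.85 pos [ 0.6236 -0.0362  0.1921] yaw_y 105.5 zax [-0.  0. -1.] open 0.318 F [-0.8  0.5 -0.7] grip 59.2946345731616 q6 -1.56
rows total [-0.03  0.06  0.14] turn z None
hub 0.19 293.4 229 [128 128 125 121 174 359 596 716 729 725 708 677 674 676 662 642 638 658
 682 685 695 697 700 694 672 614 514 466 524 525 440 291 182 227 460 671
 723 654 413 185 132 132 130 143 178]
band 0.173 293.4 235 [134 132 133 137 150 334 562 662 685 701 730 743 746 748 749 748 749 749
 749 749 743 742 737 740 743 743 743 738 738 735 739 743 742 736 708 696
 699 633 419 288 279 282 290 286 296]
shaft 0.135 293.3 249 [ 86  79  81  79  83  77  76  85  80  78  78  82  76  92  71  78  83 135
 252 396 506 560 568 571 519 436 345 289 286 282 288 272 289 279 271 263
 264 268 259 273 266 277 275 276 279]
shaft 0.12 293.3 254 [ 70  86  72  76  71  81  88  82  81  84 139 162 220 254 272 283 278 292
 335 423 489 521 533 532 511 444 346 293 281 287 283 286 277 279 292 286
 286 289 278 271 277 263 258 262 262]
bush 0.095 293.2 263 [218 248 269 289 291 281 287 265 267 256 263 293 365 466 544 556 576 608
 629 616 604 567 558 544 560 581 601 622 627 667 704 691 588 475 455 452
 451 455 459 451 459 440 426 414 396]
```

drive_tool(deltas=[-0.02,0.045,0.1,0,0,0,0,0,0.2,0,0,0,0,0,0.1,0,0,0,0,0,0.1,0,0,0,0,0,0.1,0,0,0,0,0,0.05,0,0,0,0,0,0,0,0,0])

```text
time: 14.6
ee_pos: [0.6243, -0.0331, 0.1593]
ee_rot: [-0.0, -0.135, 0.991, 0.0]
ft_force: [-0.0, 0.5, -0.2]
opening: 0.316
finger_force: 59.3
```

Run:
```python
from h import *
np.set_printoptions(precision=4,suppress=True)
plan(.6243,-.034,.1255);print(ctrl.state()['torque'].round(2))
```

```text
t 14.6 pos [ 0.6243 -0.0331  0.1593] yaw_y 105.6 zax [-0. -0. -1.] open 0.316 F [-0.   0.5 -0.2] grip 59.28467910736799 q6 -1.57
rows total [ 0.   -0.02  0.68] turn z None
[ 0.03 -0.09  0.01]
```

drive_tool(deltas=[0,0,0.1,0,0,0,0,0,0.15,0,0,0,0,0,0.15,0,0,0,0,0,0,0,0,0])

```text
time: 15.0
ee_pos: [0.6243, -0.033, 0.1382]
ee_rot: [-0.0, -0.135, 0.991, 0.0]
ft_force: [2.8, -0.5, -3.7]
opening: 0.316
finger_force: 59.3
```

drive_tool(deltas=[0,0,0.1,0,0,0,0,0,0.08,0,0,0,0,0,0.04,0,0,0,0,0,0,0,0,0])

```text
time: 15.4
ee_pos: [0.6245, -0.033, 0.1286]
ee_rot: [0.0, -0.135, 0.991, 0.0]
ft_force: [2.2, -0.8, -3.0]
opening: 0.313
finger_force: 59.4
```

drive_tool(deltas=[-0.02,0,0.03,0,0,0,0,0,0.03,0,0,0,0,0,0,0,0,0])

```text
time: 15.7
ee_pos: [0.625, -0.0328, 0.1256]
ee_rot: [-0.0, -0.135, 0.991, 0.0]
ft_force: [0.1, -0.4, -1.6]
opening: 0.315
finger_force: 59.5
```

drive_tool(deltas=[0,0,0,0,0,0,0,0,0,0,0,0,0,0,0,0,0,0,0,0,0,0,0,0,0,0,-0.3,0,0,0,0,0,-0.6,0,0,0,0,0,-0.6,0,0,0,0,0,0,0,0,0], jaw=0.1)

```text
time: 16.5
ee_pos: [0.6273, -0.0333, 0.2081]
ee_rot: [0.005, -0.135, 0.991, -0.001]
ft_force: [-0.2, 0.2, 1.8]
opening: 0.548
finger_force: 0.0
```

Run:
```python
from h import *
np.set_printoptions(precision=4,suppress=True)
plan(.5733,.0335,.18,167)
p,d=ctrl.read_camera('scene');W=pts('scene',d)
w=W[(d>0)&(np.hypot(W[...,0]-.6235,W[...,1]+.032)<.03)&(W[...,2]<.16)&(W[...,2]>.076)]
h=np.histogram(w[:,2],np.arange(.078,.15,.002));print(np.c_[h[1][:-1],h[0]].T)
u,v=map(int,proj('scene',[.60,-.0,.13]))
cv2.imwrite('pics/s4.png',cv2.resize(p[v-45:v+45,u-60:u+60,::-1],None,fx=5,fy=5))
```

```text
t 16.5 pos [ 0.6273 -0.0333  0.2081] yaw_y 105.6 zax [ 0.01 -0.   -1.  ] open 0.548 F [-0.2  0.2  1.8] grip 0.0 q6 -1.57
rows total [0.69 1.58 0.55] turn z -13.4
[[  0.078   0.08    0.082   0.084   0.086   0.088   0.09    0.092   0.094
    0.096   0.098   0.1     0.102   0.104   0.106   0.108   0.11    0.112
    0.114   0.116   0.118   0.12    0.122   0.124   0.126   0.128   0.13
    0.132   0.134   0.136   0.138   0.14    0.142   0.144   0.146]
 [110.     31.      5.      0.      0.      0.      0.      0.      0.
    0.      2.     14.     53.     23.     20.     11.     21.     20.
    9.      8.     36.    175.    109.     15.     14.     15.     11.
   23.     80.     53.      7.      3.      6.      7.      0.   ]]
```

View pics/s4.png

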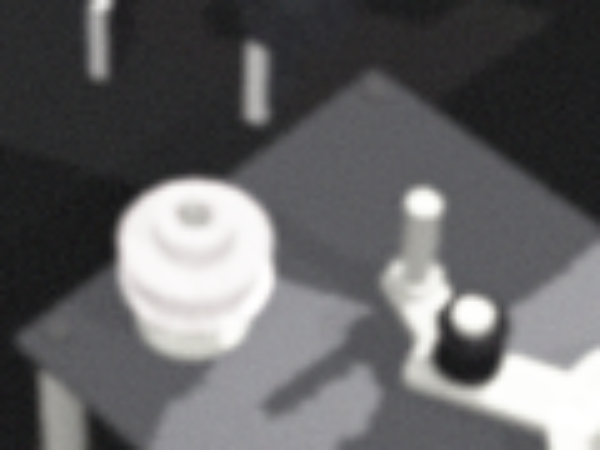

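The pulley is home: flange top about 0.122, hub top about 0.136. In the crop it sits at about (195,265), with the thumb post clear at (422,230). Next, turn the gripper for the post.

drive_tool(deltas=[0,0,0,0,0,-1,0,0,0,0,0,-1,0,0,0,0,0,-1,0,0,0,0,0,-1,0,0,0,0,0,-1,0,0,0,0,0,-1,0,0,0,0,0,-1,0,0,0,0,0,-1,0,0,0,0,0,-1,0,0,0,0,0,-1,0,0,0,0,0,-1,0,0,0,0,0,-1])

```text
time: 17.75
ee_pos: [0.6251, -0.0329, 0.2006]
ee_rot: [-0.0, -0.579, 0.815, 0.0]
ft_force: [0.2, -0.5, -0.6]
opening: 0.545
finger_force: 0.0
```

Run:
```python
from h import *
plan(.5733,.0335,.18,167)
```

```text
t 17.75 pos [ 0.6251 -0.0329  0.2006] yaw_y 160.8 zax [-0.001  0.    -1.   ] open 0.545 F [ 0.2 -0.5 -0.6] grip 0.0 q6 -0.6
rows total [-0.91  1.41  0.41] turn z -1.36
```

Now over to the post at about z 0.18.

drive_tool(deltas=[-0.2,0.3,0,0,0,0,-0.25,0.4,0,0,0,0,-0.25,0.4,0.1,0,0,0,-0.2,0.3,0.2,0,0,0,0,0,0.1,0,0,0,0,0,0,0,0,0,0,0,0,0,0,0])

```text
time: 18.45
ee_pos: [0.5745, 0.0324, 0.1809]
ee_rot: [-0.0, -0.578, 0.816, -0.0]
ft_force: [-0.0, 0.7, -0.9]
opening: 0.548
finger_force: 0.0
```

Run:
```python
from h import *
plan(.5733,.0335,.112,160.8)
```

```text
t 18.45 pos [0.5745 0.0324 0.1809] yaw_y 160.6 zax [-0. -0. -1.] open 0.548 F [-0.   0.7 -0.9] grip 0.0 q6 -0.74
rows total [-0.01  0.03  1.38] turn z -0.05
```

drive_tool(deltas=[-0.01,0.03,0.3,0,0,0,0,0,0.4,0,0,0,0,0,0.4,0,0,0,0,0,0.2,0,0,0,0,0,0.06,0,0,0,0,0,0,0,0,0])

```text
time: 19.05
ee_pos: [0.5731, 0.0336, 0.1127]
ee_rot: [-0.0, -0.578, 0.816, -0.0]
ft_force: [0.4, -0.2, 0.1]
opening: 0.554
finger_force: 0.0
```

drive_tool(deltas=[0,0,0,0,0,0,0,0,0,0,0,0,0,0,0,0,0,0,0,0,0,0,0,0,0,0,0,0,0,0,0,0,0,0,0,0,0,0,0,0,0,0,0,0,0,0,0,0], jaw=-1, newtons=60)

```text
time: 19.85
ee_pos: [0.5734, 0.0341, 0.1138]
ee_rot: [0.001, -0.578, 0.816, -0.0]
ft_force: [-2.5, 1.4, 6.0]
opening: 0.12
finger_force: 58.6
```

```bash
cat >> h.py <<'E'
def arc(dth):
    s=ctrl.state();P=np.array([.5775,.1473]);q=s['ee_rot'];M=Ro.from_quat([q[1],q[2],q[3],q[0]]).as_matrix()
    v=s['ee_pos'][:2]-P;a=np.arctan2(v[1],v[0]);r=np.hypot(*v)
    print('arm dir deg',np.degrees(a).round(2),'deck ang rad',(np.radians(-90-9.35)-a).round(3),'r',r.round(4))
    b=np.array([a-k*.03 for k in range(0,int(dth/.03)+1)])
    X=np.c_[P[0]+.114*np.cos(b),P[1]+.114*np.sin(b)]
    X[0]=s['ee_pos'][:2]
    D=np.diff(np.c_[X,0*b],axis=0)@M/.05
    print(D[:,:2].round(3).tolist())
    t=np.array([np.sin(a),-np.cos(a)]);print('F tangential(clockwise)',(s['ft_force'][:2]@t).round(2),'radial',(s['ft_force'][:2]@v/r).round(2))
E
python3 - <<'E'
from h import *
plan(.5733,.0335,.112,160.8)
arc(.54)
E
```

```text
t 19.85 pos [0.5734 0.0341 0.1138] yaw_y 160.6 zax [ 0.001  0.    -1.   ] open 0.12 F [-2.5  1.4  6. ] grip 58.56458902359009 q6 -0.75
rows total [ 0.01 -0.    0.04] turn z -0.05
arm dir deg -92.08 deck ang rad -0.127 r 0.1133
[[0.033, 0.061], [0.017, 0.066], [0.015, 0.067], [0.013, 0.067], [0.011, 0.067], [0.009, 0.068], [0.007, 0.068], [0.005, 0.068], [0.003, 0.068], [0.001, 0.068], [-0.001, 0.068], [-0.003, 0.068], [-0.005, 0.068], [-0.007, 0.068], [-0.009, 0.068], [-0.011, 0.067], [-0.013, 0.067], [-0.015, 0.067]]
F tangential(clockwise) 2.55 radial -1.35
```

drive_tool(deltas=[0.017,0.065,0,0,0,0,0.017,0.066,0,0,0,0,0.015,0.067,0,0,0,0,0,0,0,0,0,0])

```text
time: 20.25
ee_pos: [0.5656, 0.0347, 0.114]
ee_rot: [0.003, -0.577, 0.817, -0.002]
ft_force: [12.7, -1.9, -1.2]
opening: 0.116
finger_force: 58.5
```

Run:
```python
from h import *
arc(.3);print(ctrl.state()['ee_pos'].round(4))
```

```text
arm dir deg -96.05 deck ang rad -0.058 r 0.1133
[[0.029, 0.063], [0.013, 0.067], [0.011, 0.068], [0.009, 0.068], [0.007, 0.068], [0.005, 0.068], [0.003, 0.068], [0.001, 0.068], [-0.001, 0.068], [-0.003, 0.068]]
F tangential(clockwise) -12.87 radial 0.57
[0.5656 0.0347 0.114 ]
```

drive_tool(deltas=[0.013,0.067,0,0,0,0,0.011,0.067,0,0,0,0,0.009,0.068,0,0,0,0,0,0,0,0,0,0])

```text
time: 20.65
ee_pos: [0.5549, 0.0355, 0.1139]
ee_rot: [0.002, -0.577, 0.817, -0.002]
ft_force: [9.6, -4.0, 1.0]
opening: 0.118
finger_force: 58.7
```

Run:
```python
from h import *
arc(.3);print(ctrl.state()['ee_pos'].round(4))
```

```text
arm dir deg -101.45 deck ang rad 0.037 r 0.114
[[0.008, 0.068], [0.007, 0.068], [0.004, 0.068], [0.002, 0.068], [0.0, 0.068], [-0.002, 0.068], [-0.004, 0.068], [-0.006, 0.068], [-0.008, 0.068], [-0.01, 0.068]]
F tangential(clockwise) -10.21 radial 2.06
[0.5549 0.0355 0.1139]
```

drive_tool(deltas=[0.005,0.068,0,0,0,0,0.004,0.068,0,0,0,0,0,0,0,0,0,0])

```text
time: 20.95
ee_pos: [0.5479, 0.0365, 0.1139]
ee_rot: [0.001, -0.577, 0.817, -0.003]
ft_force: [9.2, -8.2, 0.8]
opening: 0.112
finger_force: 58.9
```

drive_tool(deltas=[0.002,0.068,0,0,0,0,0,0.068,0,0,0,0,0,0,0,0,0,0])

```text
time: 21.25
ee_pos: [0.5417, 0.0383, 0.1139]
ee_rot: [0.001, -0.577, 0.817, -0.003]
ft_force: [11.4, -9.6, -0.2]
opening: 0.117
finger_force: 58.8
```

Run:
```python
from h import *
arc(.3);print(ctrl.state()['ee_pos'].round(4))
```

```text
arm dir deg -108.17 deck ang rad 0.154 r 0.1147
[[-0.014, 0.069], [-0.001, 0.068], [-0.004, 0.068], [-0.006, 0.068], [-0.008, 0.068], [-0.01, 0.068], [-0.012, 0.067], [-0.014, 0.067], [-0.016, 0.067], [-0.018, 0.066]]
F tangential(clockwise) -13.78 radial 5.6
[0.5417 0.0383 0.1139]
```

drive_tool(deltas=[0.015,0.068,0,0,0,0,0.01,0.068,0,0,0,0,0,0,0,0,0,0])

```text
time: 21.55
ee_pos: [0.5369, 0.0394, 0.1141]
ee_rot: [0.003, -0.577, 0.817, -0.004]
ft_force: [20.3, -10.9, -5.6]
opening: 0.117
finger_force: 58.9
```

Run:
```python
from h import *
arc(.2)
```

```text
arm dir deg -110.62 deck ang rad 0.197 r 0.1153
[[-0.028, 0.068], [-0.004, 0.068], [-0.006, 0.068], [-0.009, 0.068], [-0.011, 0.068], [-0.013, 0.067]]
F tangential(clockwise) -22.82 radial 3.08
```

drive_tool(deltas=[-0.005,0.068,0,0,0,0,0,0,0,0,0,0])

```text
time: 21.75
ee_pos: [0.5366, 0.0398, 0.1144]
ee_rot: [0.005, -0.577, 0.817, -0.006]
ft_force: [38.6, -17.6, -12.9]
opening: 0.117
finger_force: 58.8
```

Run:
```python
from h import *
arc(.2)
```

```text
arm dir deg -110.84 deck ang rad 0.201 r 0.115
[[-0.023, 0.068], [-0.005, 0.068], [-0.007, 0.068], [-0.009, 0.068], [-0.011, 0.068], [-0.013, 0.067]]
F tangential(clockwise) -42.32 radial 2.69
```

Force climbs steeply with no motion, so this should be the outer stop. I'll back off a little and check the arm in the picture.

drive_tool(deltas=[0,-0.068,0,0,0,0,0,-0.05,0,0,0,0,0,0,0,0,0,0])

```text
time: 22.05
ee_pos: [0.5378, 0.0392, 0.114]
ee_rot: [0.001, -0.577, 0.817, -0.003]
ft_force: [10.0, -6.6, 2.0]
opening: 0.117
finger_force: 59.9
```

Run:
```python
from h import *
np.set_printoptions(precision=4,suppress=True)
arc(.1)
out=[]
for c in ['scene','top']:
    p,d=ctrl.read_camera(c);W=pts(c,d)
    m=(d>0)&(abs(W[...,2]-.129)<.004)&(np.hypot(W[...,0]-.5775,W[...,1]-.1473)<.1)&(np.hypot(W[...,0]-.5775,W[...,1]-.1473)>.06)&(W[...,0]<.63)
    w=W[m]
    if len(w):print(c,len(w),(w.min(0)+w.max(0))/2,np.ptp(w,axis=0),w.mean(0))
    u,v=map(int,proj(c,[.56,.09,.10]))
    out.append(cv2.resize(p[v-50:v+50,u-65:u+65,::-1],(400,308),interpolation=cv2.INTER_CUBIC))
cv2.imwrite('pics/p5.png',np.hstack(out))
```

```text
arm dir deg -110.15 deck ang rad 0.188 r 0.1152
[[-0.026, 0.068], [-0.004, 0.068], [-0.006, 0.068]]
F tangential(clockwise) -11.66 radial 2.77
scene 36 [0.5709 0.0677 0.1273] [0.0122 0.0125 0.0039] [0.5713 0.068  0.1273]
```

View pics/p5.png

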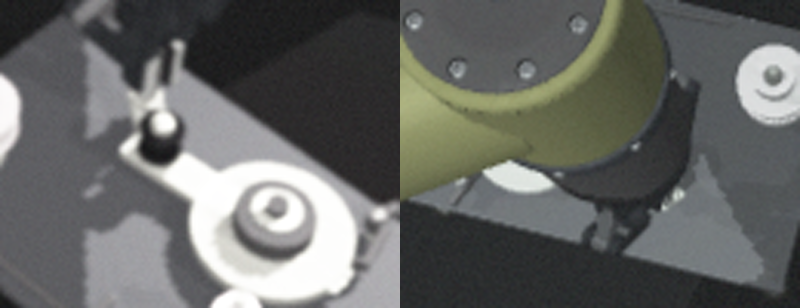

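The roller bolt has moved from about (0.597, 0.070) to (0.571, 0.068), which is 0.32 rad of swing. To confirm this is above the last tooth, I'll ease back about 0.07 rad. If the spring load stays on my grip, no pawl is catching.

drive_tool(deltas=[0.002,-0.055,0,0,0,0,0.002,-0.055,0,0,0,0,0,-0.05,0,0,0,0,0,0,0,0,0,0,0,0,0,0,0,0])

```text
time: 22.65
ee_pos: [0.5446, 0.0369, 0.114]
ee_rot: [0.001, -0.578, 0.816, -0.002]
ft_force: [7.8, -5.4, 1.4]
opening: 0.117
finger_force: 60.1
```

Run:
```python
from h import *
np.set_printoptions(precision=4,suppress=True)
arc(.1)
p,d=ctrl.read_camera('scene');W=pts('scene',d)
r=np.hypot(W[...,0]-.5775,W[...,1]-.1473)
w=W[(d>0)&(abs(W[...,2]-.129)<.004)&(r<.1)&(r>.06)&(W[...,0]<.63)]
c=(w.min(0)+w.max(0))/2;a=np.degrees(np.arctan2(c[1]-.1473,c[0]-.5775));print(c,a,'travel from start',np.radians(-76.2-a))
arc(.03)
```

```text
arm dir deg -106.6 deck ang rad 0.127 r 0.1152
[[-0.021, 0.07], [0.0, 0.068], [-0.002, 0.068]]
F tangential(clockwise) -9.02 radial 3.0
[0.5759 0.0676 0.1274] -91.14764006009185 travel from start 0.2608855344516057
arm dir deg -106.62 deck ang rad 0.127 r 0.1152
[[-0.021, 0.07]]
F tangential(clockwise) -8.41 radial 2.68
```

drive_tool(deltas=[0.002,-0.05,0,0,0,0,0.002,-0.04,0,0,0,0,0,0,0,0,0,0,0,0,0,0,0,0])

```text
time: 23.1
ee_pos: [0.5499, 0.0364, 0.114]
ee_rot: [0.003, -0.577, 0.816, -0.002]
ft_force: [12.6, -3.2, -1.1]
opening: 0.117
finger_force: 60.0
```

Run:
```python
from h import *
arc(.06)
p,d=ctrl.read_camera('scene');W=pts('scene',d)
r=np.hypot(W[...,0]-.5775,W[...,1]-.1473)
w=W[(d>0)&(abs(W[...,2]-.129)<.004)&(r<.1)&(r>.06)&(W[...,0]<.63)]
c=(w.min(0)+w.max(0))/2;a=np.degrees(np.arctan2(c[1]-.1473,c[0]-.5775));print(c,a,'travel from start',np.radians(-76.2-a))
```

```text
arm dir deg -103.96 deck ang rad 0.081 r 0.1143
[[-0.0, 0.069], [0.003, 0.068]]
F tangential(clockwise) -13.03 radial 0.05
[0.58021892 0.06810807 0.12700997] -88.03361884552149 travel from start 0.20653561128040016
```

The load stays on my grip after easing 0.115 rad from the stop. A pawl catch would have taken it, so the arm is past the last tooth. I'll settle midway between the tooth and the stop.

drive_tool(deltas=[0,0.05,0,0,0,0,0,0.045,0,0,0,0,0,0,0,0,0,0,0,0,0,0,0,0,0,0,0,0,0,0])

```text
time: 23.65
ee_pos: [0.5445, 0.0371, 0.1139]
ee_rot: [0.002, -0.578, 0.816, -0.002]
ft_force: [8.7, -5.0, 1.1]
opening: 0.116
finger_force: 60.2
```

Run:
```python
from h import *
np.set_printoptions(precision=4,suppress=True)
arc(.03);print(ctrl.state()['time'])
p,d=ctrl.read_camera('scene');W=pts('scene',d)
r=np.hypot(W[...,0]-.5775,W[...,1]-.1473)
w=W[(d>0)&(abs(W[...,2]-.129)<.004)&(r<.1)&(r>.06)&(W[...,0]<.63)]
c=(w.min(0)+w.max(0))/2;a=np.degrees(np.arctan2(c[1]-.1473,c[0]-.5775));print('travel',np.radians(-76.2-a))
d0=np.load('scene0.npy');W0=pts('scene',d0)
u,v=map(int,proj('scene',[.59,.06,.10]))
cv2.imwrite('pics/s6.png',cv2.resize(p[v-70:v+90,u-100:u+110,::-1],(788,600),interpolation=cv2.INTER_CUBIC))
```

```text
arm dir deg -106.66 deck ang rad 0.128 r 0.115
[[-0.019, 0.069]]
F tangential(clockwise) -9.74 radial 2.29
23.65
travel 0.25792026522677935
```

View pics/s6.png

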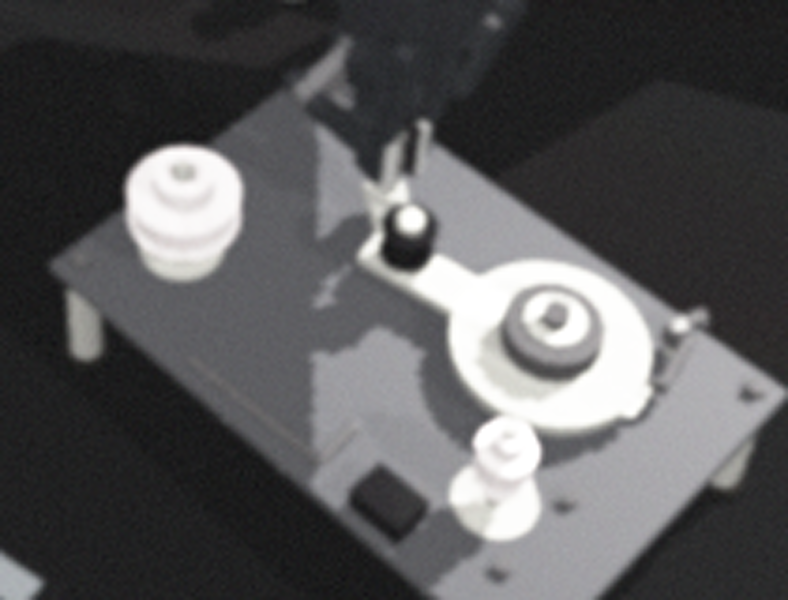

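The picture shows the pulley on the bush at (183,215), the fingers holding the post at (400,160), and the hex key and the rest undisturbed. The grip carries about 10 N, clear of the pawl, so I'm handing it in.

```bash
python3 -c "
from station import ctrl
print(ctrl.finish_job())"
```

```text
the job is handed in; nothing more can be done
None
```

I handed the job in at about 24 s: the bush and then the pulley are fully home on the shaft, and the gripper is holding the tensioner arm past its last click, with about 10 N of spring load on the grip rather than the pawl. I judged the last click from force and travel (backed off from the outer stop with no pawl catch), not by seeing the pawl.

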